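# Spray a steel plate with marking-out dye and set the square for scribing

### The job

Get the steel plate ready for scribing: while it is still bare, press the spray cap of the bracketed dye bottle fully down and let it spring back up. Then lay the engineer's square for scribing: its stock down on the bench and flush along the plate's long edge on the robot's side, its blade lying across the plate and passing below the nozzle, over the patch just sprayed. Let go of it, and do not shove the plate or the multimeter out of place.

Things in the scene. Friction and masses are not known exactly. Their poses are not given: they have to be found in the camera images.
- plate: Bare steel plate lying loose on the bench, 110 (x) x 200 (y) x 10 mm high, 1.7 kg, with a small hole near each short end. Origin: centre of its underside. Its x axis points away from the robot towards the bottle; its long edge on the robot's side is the face at x = -55 mm.
- square: L-shaped steel engineer's square, 0.3 kg, lying flat. Stock (thick leg): 22 (x) x 90 (y) x 24 mm high, centred on the origin (middle of its underside). Blade (thin leg), along +x: x = 11 to 111, y = 20 to 45 mm, 3 mm thick, underside 10.5 mm up, so it lies over the plate when the stock stands on the bench. Grip the stock across its 22 mm, in its upper half.
- stock_end_free (a point): Point on the square's stock, on the face the blade comes out of (the face that goes against the plate), near the end without blade: x = 11, y = -40, z = 5 mm in the square's frame.
- stock_end_blade (a point): The like point near the stock's other end, under the blade: x = 11, y = 40, z = 5 mm in the square's frame.
- blade_tip (a point): Middle of the far end of the square's blade, at its underside: x = 111, y = 32.5, z = 10.5 mm in the square's frame.
- bracket: Steel bracket screwed to the bench beyond the plate's far long edge; it holds the blue 69 mm dye bottle upright (fixed). Foot 100 x 86 mm. Origin: at bench height on the bottle's vertical axis; its x axis is parallel to the plate's, the nozzle arm points to -x, over the plate.
- cap_top (a point): Centre of the top of the black round spray cap, 29 mm across, about 156 mm above the bench when up; press here, straight down.
- nozzle (a point): Outlet of the nozzle at the end of the cap's thin black arm, 50 mm from the bottle's axis, about 129 mm above the bench; it moves with the cap and sprays obliquely down towards -x of the bracket.
- spray_cap (a joint): Travel of the spray cap: 0 m up, 0.008 m fully down. Sprung: about 2.5 N to start it, 7 N fully down.
- multimeter: Yellow and black multimeter, 130 x 66 x 44 mm, lying loose beside the plate: to be left alone. Origin: centre of its underside.
There are look-alikes about, which are no part of the job. Several things have the shape of the square; the one meant has the colours described above.

How it is judged:
On the way, in this order (a step that is already met when the one before it is completed fails the run):
1. with the square still clear of the plate, the spray cap is pressed down (at least 6.5 of its 8 mm) (value of joint spray_cap above 0.0065 m and horizontal distance between blade_tip and plate above 0.12 m), for 0.1 s.
2. the cap is let up again (value of joint spray_cap below 0.0015 m), for 0.1 s.
At the end, for the whole second after the job is handed in: Square at rest, flat, stock on the bench (3 mm), both stock ends within 2.5 mm of the plate's robot-side long edge, blade over the plate with its tip's centre within 15 mm sideways of the nozzle's line; spray cap up (1.5 mm); plate within 15 mm of its start (x of stock_end_free in the frame of plate between -0.0575 and -0.0525 m and x of stock_end_blade in the frame of plate between -0.0575 and -0.0525 m and y of blade_tip in the frame of bracket between -0.015 and 0.015 m and x of blade_tip in the frame of plate above 0.03 m and height (world z) of square below 0.003 m and angle between square's own z axis and vertical below 0.04 rad and linear speed of square below 0.01 m/s and value of joint spray_cap below 0.0015 m and distance of plate from where it was at the start of the episode below 0.015 m); the robot touches nothing.
It fails at once if the cap is pressed while the square lies on the plate (value of joint spray_cap above 0.004 m and horizontal distance between blade_tip and plate below 0.09 m).
It fails at once if the plate is shoved more than 25 mm (distance of plate from where it was at the start of the episode above 0.025 m).
It fails at once if the multimeter is shoved more than 25 mm (distance of multimeter from where it was at the start of the episode above 0.025 m).
It also fails if it takes over 58 s, if anything falls off the work surface, if the arm or the gripper's body presses on something with over 40 N, if the wrist force passes 120 N, or if a joint passes its speed limit or range.

### The arm

A 7-joint arm with a two-finger parallel gripper is mounted at the origin on a cart in front of the work surface, level with it; the furniture and walls round the work are solid. World frame = base frame: x ahead of the robot, y to its left, z up, the work surface at z = 0. Lengths are in m, angles in rad, forces in N, time in s.
With the tool pointing down it reaches from about 0.35 to 0.9 m from the base axis. Payload 8.1 kg.
Tool frame: the origin (TCP) lies on the centre line of the jaws, within the pads' length; the fingertips stand 11 mm ahead of it and the grasp point (between the pads) lies 8 mm behind it (arm.nose_length is the distance from the TCP to the fingertips, in m); z points along the fingers, y is the line along which they close (so a half turn about z gives the same grasp; the last joint's range is limited). The gripper opens to 92 mm and grips with 3 to 60 N. Pads are 19 mm wide; open, the fingers measure 130 mm over their backs; the gripper's body (75 mm by 190 mm) begins 47 mm behind the grasp point.
Start: joints at [-1.208, 0.434, 0.025, 1.573, -0.012, 1.134, -0.075], TCP at [0.281, 0.558, 0.238] pointing down, gripper open.
Joint ranges: [-2.62, 2.62], [-0.44, 2.09], [-1.27, 1.32], [0.08, 2.57], [-1.32, 4.46], [0.12, 2], [-2.74, 2.74]. Speed limits (rad/s): [2.22, 2.22, 3.01, 3.01, 3.14, 3.14, 3.14].

### API

Orientations are given as a rotation vector (axis times angle).
In Python, from cell import arm gives the robot as it stands.
- The arm moves only by the tool jog_arm, never from a script. Its argument "moves" is a list of rows, each a list of 4 numbers: the shift along the tool's x, y, z in m, then the turn about the tool's z in rad. In form: [[tx, ty, tz, spin], ...]. A call has 1 to 20 rows; each row is the pose to reach, as a shift and turn from the pose commanded when the call began, along the tool's axes at that moment; what a row does not reach only later rows make up. A row lasts 1/8 s, in which the tool goes at most 62.5 mm and 10.7 degrees, less where a joint would pass 70% of its speed; a pose out of reach is approached as far as the arm can. A call with a gripper value outside its range is refused whole. "hand" is the finger opening in m, from 0 to 0.0918, set as the call begins (left out, the last holds). The fingers move at their own pace and stop on an object; "newtons" is the grip in N (left out, the last holds). Time passes only in rows, so rows that repeat a pose let the fingers close. It gives the time, the measured TCP pose, the force, the opening and the grip force at its end, in the units of the state.
- arm.observe(): the state, without advancing time (a new reading comes with each control period).
- arm.get_image(name): name is "side" or "top"; returns a dict with "color" (400x640x3 uint8, red, green, blue), "z_map" (400x640 float32, m along the optical axis (not along the pixel's ray), 0 where there is no reading), "fx", "fy", "cx", "cy" (pixels), "k1" (the pictures are not rectified: a ray, as slopes to the right and down, at radius r is drawn at 1 + k1 r^2 times it, then the intrinsics apply), "rvec" (rotation vector, rad) and "tvec" (3), from world to camera coordinates, as OpenCV has them. Camera axes: x right, y down, z forward; pixel columns grow to the right and rows downward; lengths in m; the calibration is good to about 2 mm. A picture is of the moment at which its call begins.
- arm.sign_off(): hands the job in; it is judged then, once.
The state is a dict: "clock": time; "joints": joint angles; "dq": joint speeds; "joint_efforts": joint torques, N m; "position": TCP position; "ee_rot": TCP orientation; "force": force on the tool from outside, world axes, zero at the start; "ft_torque": the same for the moment, N m; "width": opening from 0.0 (shut) to 1.0 (fully open); "gripper_force": force on a finger pad.
Only numpy, scipy, OpenCV 4.12 (cv2) and the standard library are available. Lean on these libraries where they do the work, as an engineer would, in place of code of your own. Each camera call takes 0.05 s, during which the arm holds its last target. There are 200 camera calls.

## Working session

There is one attempt and no reset: what is moved stays moved. The work goes in short steps, Python scripts to look and compute and a tool call to move; the robot and the scene stay as the last step left them, time stands still between calls to the robot, and variables do not carry over. Pictures are saved under pics/ and viewed, at most 10 in all, crops included, and the job is handed in when it is done.

Besides the shell and the picture viewer there is one more tool, called as name(argument=value, ...) on one line, values as JSON. jog_arm: Moves the arm, as the interface text tells. Its arguments: {"type":"object","properties":{"moves":{"type":"array"},"hand":{"type":"number"},"newtons":{"type":"number"}},"required":["moves"]}

```bash
mkdir -p pics; ls
cat > h.py <<'E'
import numpy as np, cv2, pickle
from cell import arm
def grab(n):
    d=arm.get_image(n); pickle.dump(d,open(f'/tmp/{n}.pkl','wb')); return d
def load(n): return pickle.load(open(f'/tmp/{n}.pkl','rb'))
def rt(d):
    R=cv2.Rodrigues(np.array(d['rvec'],float))[0]; return R,np.array(d['tvec'],float).ravel()
def ray(d,uv):
    uv=np.atleast_2d(uv).astype(float)
    p=np.c_[(uv[:,0]-d['cx'])/d['fx'],(uv[:,1]-d['cy'])/d['fy']]; q=p.copy()
    for _ in range(20): q=p/(1+d['k1']*(q**2).sum(1,keepdims=True))
    R,t=rt(d); return -R.T@t,np.c_[q,np.ones(len(q))]@R
def plane(d,uv,z):
    c,r=ray(d,uv); return c+r*((z-c[2])/r[:,2])[:,None]
def depth(d,uv):
    c,r=ray(d,uv); u=np.atleast_2d(uv).astype(int); return c+r*d['z_map'][u[:,1],u[:,0]][:,None]
def proj(d,X):
    R,t=rt(d); p=np.atleast_2d(X)@R.T+t; q=p[:,:2]/p[:,2:]; q=q*(1+d['k1']*(q**2).sum(1,keepdims=True))
    return q*[d['fx'],d['fy']]+[d['cx'],d['cy']]
def tri(d1,a,d2,b):
    c1,r1=ray(d1,a);c2,r2=ray(d2,b);r1=r1[0];r2=r2[0]
    s=np.linalg.lstsq(np.c_[r1,-r2],c2-c1,rcond=None)[0]
    return (c1+s[0]*r1+c2+s[1]*r2)/2, np.linalg.norm(c1+s[0]*r1-c2-s[1]*r2)
def save(n,im): cv2.imwrite(f'pics/{n}.png',cv2.cvtColor(im,cv2.COLOR_RGB2BGR))
E
python3 - <<'E'
from h import *
for n in('top','side'):
    d=grab(n); save(n+'0',d['color']); R,t=rt(d); print(n,-R.T@t,R.tolist(),d['fx'],d['k1'])
print(arm.observe())
E
```

```text
pics
top [ 2.95070254e-01 -8.27187648e-04  1.46077208e+00] [[0.009318536010232026, -0.9999117343128214, 0.009470399682808398], [-0.9889701553207098, -0.01061579110980504, -0.14773400713459592], [0.14782150307569558, -0.007989277979836645, -0.9889817868220845]] 510.06906677199447 -0.03771776842640342
side [ 0.4206078  -1.34712558  0.86542932] [[0.9980197993976168, -0.061816380120247864, -0.011628205328900753], [-0.040367158193646314, -0.48767610104406034, -0.872090885750925], [0.04823870385604473, 0.8708333684576474, -0.48920575613027734]] 504.61544150924266 -0.0014047900365058675
{'clock': 0.1, 'joints': array([-1.20758544,  0.43516985,  0.0250014 ,  1.57397792, -0.01158043,
        1.13397091, -0.07508051]), 'dq': array([-0.00144008, -0.00082586,  0.00038827, -0.00267506, -0.00012217,
        0.00119558,  0.00100766]), 'joint_efforts': array([ 2.89022035e-03, -6.69127035e+01,  9.87754539e-01, -3.15142965e+01,
       -6.05169847e-02,  3.73253028e-02,  5.03588535e-05]), 'position': array([0.28059375, 0.55800489, 0.23702438]), 'ee_rot': array([-7.25160279e-01, -3.05658390e+00,  2.15443411e-03]), 'force': array([ 0.76813312,  0.25033733, -0.43929169]), 'ft_torque': array([-0.01668132,  0.01109581,  0.00064698]), 'gripper_force': 0.0, 'width': 0.9924506480876454}
```

View pics/top0.png

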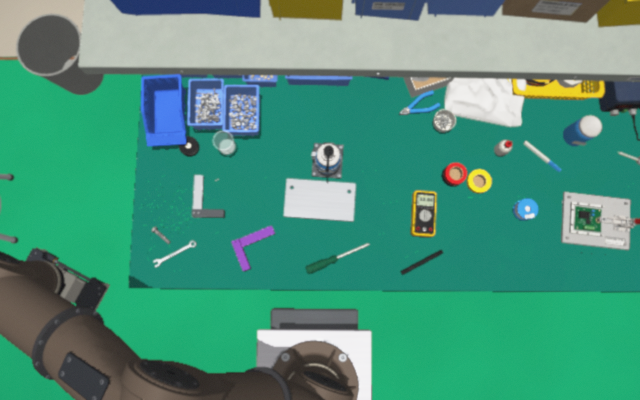

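View pics/side0.png

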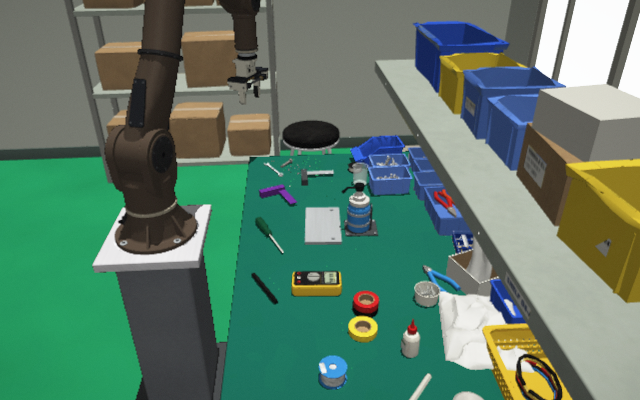

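The top view shows the plate at (320,200), the bottle with its arm towards the robot at (327,155), and the multimeter at (424,213). L-shaped candidates in the top view: the grey steel square with a dark stock at (205,200), and the purple L at (252,247). There are no others on the bench. The steel one fits the description; I'll check it in a close crop.

Run:
```python
from h import *
d=load('top'); s=load('side')
a=cv2.resize(d['color'][145:275,175:375],None,fx=4,fy=4,interpolation=cv2.INTER_CUBIC)
save('crop_top',a)
b=cv2.resize(s['color'][145:255,250:400],None,fx=5,fy=5,interpolation=cv2.INTER_CUBIC); save('crop_side',b)
```

```text
(no output)
```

View pics/crop_top.png

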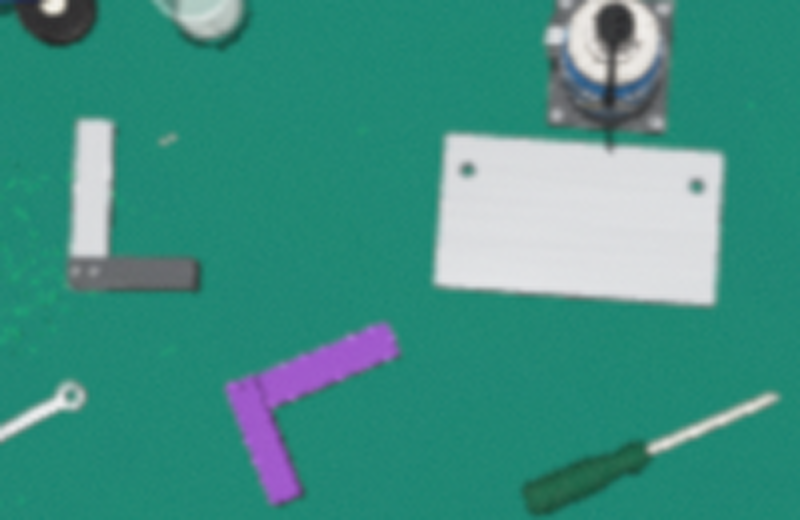

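View pics/crop_side.png

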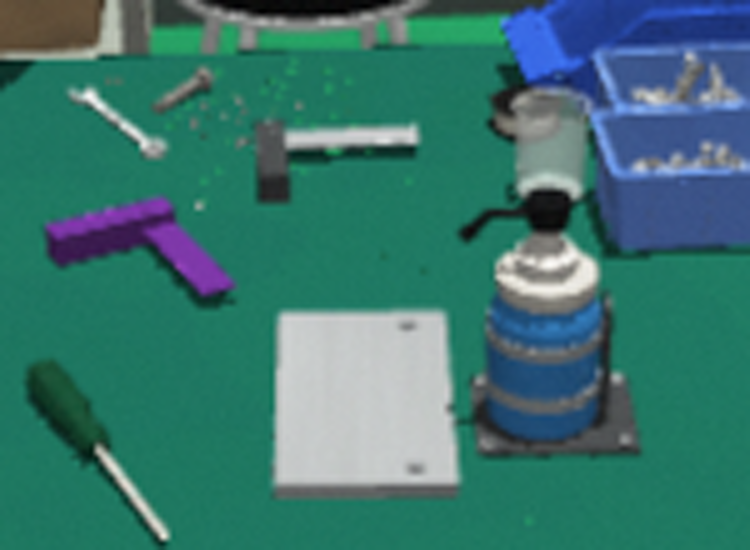

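The crops confirm the choice. The steel square has a dark stock with two rivets at crop (135,273) and a light blade going up from it, so it lies right side up. The purple L is the look-alike. The plate and the bottle, with its black cap at crop (614,22) and the nozzle at (609,150), are both clear. Next I measure.

```bash
cat > meas.py <<'E'
from h import *
def box(m,roi):
    x0,y0,x1,y1=roi; mm=np.zeros(m.shape,np.uint8); mm[y0:y1,x0:x1]=m[y0:y1,x0:x1]
    cs=cv2.findContours(mm*255,cv2.RETR_EXTERNAL,cv2.CHAIN_APPROX_NONE)[0]
    return max(cs,key=cv2.contourArea)[:,0,:].astype(float)
def rect(d,cn,z):
    P=plane(d,cn,z)[:,:2]; (c,s,a)=cv2.minAreaRect((P*1000).astype(np.float32))
    b=cv2.boxPoints((c,s,a)); e=[b[1]-b[0],b[2]-b[1]]; L=max(e,key=np.linalg.norm)
    L=L*np.sign(L[1]); ang=np.degrees(np.arctan2(-L[0],L[1]))  # yaw of frame with y along long side
    return np.round(np.array(c),1),np.round(sorted(s),1),round(float(ang),2)
def hsv(d): return cv2.cvtColor(d['color'],cv2.COLOR_RGB2HSV).astype(int)
E
python3 - <<'E'
from meas import *
d=load('top'); s=load('side'); H=hsv(d); S=hsv(s)
light=((H[...,1]<40)&(H[...,2]>150)); dark=((H[...,1]<60)&(H[...,2]<150)&(H[...,2]>50)); blk=(H[...,2]<60)
pl=box(light,(270,172,370,225)); print('plate',rect(d,pl,.010))
st=box(dark,(185,203,235,222)); print('stock',rect(d,st,.024))
bl=box(light,(185,170,210,212)); print('blade',rect(d,bl,.0135))
m=box(H[...,2]<60,(318,143,340,155)); 
(cx,cy),r=cv2.minEnclosingCircle(m[m[:,1]<156].astype(np.float32)); print('captop px',cx,cy,r, m.min(0),m.max(0))
sb=box(S[...,2]<50,(338,178,372,200)); print('side cap',sb.min(0),sb.max(0))
for n,dd,uvs in(('top',d,[(208,213),(198,190),(320,200),(327,150)]),('side',s,[(304,172),(320,173),(322,225),(359,186)])):
    print(n,np.round(depth(dd,uvs)*1000,0).tolist())
# side rects
ps=box((S[...,1]<50)&(S[...,2]>140),(300,200,345,250)); print('plate side',rect(s,ps,.010))
print('nozzle', np.argwhere(blk[150:190,315:340])[-3:]+[150,315])
print(H[205:216,205].tolist())
for r in range(143,186,2): print(r,d['color'][r,318:340].sum(1).tolist())
E
```

```text
plate (array([517.2, -11.5]), array([110.6, 200.6]), -3.51)
stock (array([474.5, 306.1]), array([20. , 88.6]), 0.63)
blade (array([535.1, 339.7]), array([25.9, 99.7]), -87.49)
captop px 328.5 150.64285278320312 3.677114725112915 [326. 147.] [331. 154.]
side cap [342. 183.] [363. 192.]
top [[473.0, 305.0, 22.0], [541.0, 339.0, 11.0], [517.0, -13.0, 6.0], [626.0, -29.0, 159.0]]
side [[478.0, 320.0, 24.0], [537.0, 325.0, 15.0], [518.0, -20.0, 8.0], [627.0, -43.0, 155.0]]
plate side (array([520.2, -13.2]), array([109.3, 198.4]), -2.67)
nozzle [[169 327]
 [170 326]
 [170 327]]
[[84, 188, 137], [84, 197, 136], [84, 191, 136], [83, 142, 131], [86, 68, 116], [97, 21, 108], [107, 16, 110], [108, 12, 110], [113, 9, 108], [105, 10, 107], [102, 11, 111]]
143 [324, 306, 306, 305, 315, 317, 333, 380, 412, 440, 449, 451, 463, 445, 380, 332, 310, 294, 283, 283, 274, 288]
145 [392, 348, 378, 481, 613, 647, 632, 610, 545, 482, 434, 424, 493, 555, 600, 572, 505, 425, 357, 321, 324, 367]
147 [391, 483, 599, 664, 684, 663, 529, 334, 211, 182, 178, 168, 180, 262, 449, 630, 677, 658, 571, 449, 400, 485]
14
[... 1482 characters left out ...]
 358, 365]
175 [313, 322, 324, 305, 276, 244, 222, 206, 188, 183, 183, 191, 215, 236, 275, 296, 308, 317, 350, 428, 486, 528]
177 [297, 298, 299, 290, 269, 256, 247, 224, 186, 187, 216, 259, 280, 295, 303, 327, 337, 327, 315, 325, 350, 366]
179 [330, 324, 321, 319, 309, 310, 309, 291, 232, 203, 246, 281, 294, 289, 296, 286, 288, 278, 270, 270, 270, 274]
181 [616, 619, 609, 584, 569, 563, 556, 516, 411, 340, 386, 452, 478, 477, 465, 460, 449, 437, 417, 414, 414, 396]
183 [659, 662, 660, 658, 660, 657, 658, 654, 630, 579, 606, 645, 652, 657, 654, 654, 651, 648, 648, 649, 646, 639]
185 [661, 659, 660, 660, 658, 661, 659, 659, 659, 661, 658, 659, 660, 658, 661, 660, 658, 659, 660, 661, 660, 660]
```

```bash
cat >> meas.py <<'E'
def tool():
    o=arm.observe(); R=cv2.Rodrigues(o['ee_rot'])[0]; return o,R
def shift(target,yaw=None):
    """row (tool axes) from the measured pose; yaw = world heading (deg) wanted for tool y"""
    o,R=tool(); t=R.T@(np.array(target)-o['position']); h=np.degrees(np.arctan2(R[1,1],R[0,1]))
    sp=None if yaw is None else np.radians(((h-yaw)+90)%180-90)
    return np.round(t,4),sp,round(h,2)
E
python3 - <<'E'
from meas import *
d=load('top'); s=load('side'); S=s['color'].sum(2)
print('cap top plane',plane(d,[328.6,150.4],.156)*1000,'noz',plane(d,[327.2,181.5],.129)*1000)
for r in range(180,200): print(r,S[r,340:372].tolist())
o,R=tool(); print(R.round(3).tolist())
E
```

```text
cap top plane [[625.73380527 -33.10766835 156.        ]] noz [[547.70304949 -30.6244176  129.        ]]
180 [253, 252, 253, 247, 253, 248, 253, 253, 256, 248, 249, 251, 254, 323, 418, 465, 508, 551, 591, 608, 584, 564, 524, 509, 460, 398, 319, 263, 249, 251, 255, 214]
181 [251, 252, 251, 247, 250, 253, 250, 248, 249, 247, 250, 226, 221, 337, 510, 576, 580, 553, 543, 547, 544, 572, 580, 583, 558, 470, 333, 259, 246, 243, 254, 221]
182 [251, 250, 251, 249, 246, 249, 250, 252, 249, 250, 250, 167, 153, 382, 533, 529, 491, 412, 367, 373, 372, 450, 484, 522, 562, 544, 385, 238, 207, 235, 248, 224]
183 [253, 252, 258, 250, 254, 256, 253, 251, 254, 253, 248, 162, 183, 277, 450, 366, 157, 79, 88, 78, 71, 81, 142, 307, 511, 527, 348, 154, 121, 210, 257, 221]
184 [257, 254, 246, 254, 247, 253, 252, 252, 252, 248, 247, 171, 102, 166, 264, 176, 73, 80, 81, 75, 71, 81, 80, 87, 394, 388, 213, 106, 131, 203, 260, 232]
185 [254, 251, 247, 253, 255, 253, 250, 251, 253, 252, 257, 198, 170, 198, 124, 71, 59, 72, 78, 71, 62, 72, 79, 68, 145, 178, 174, 130, 127, 160, 238, 237]
186 [255, 256, 249, 254, 254
[... 1591 characters left out ...]
 254, 247, 249, 255, 305, 471, 651, 612, 601, 531, 524, 555, 462, 489, 575, 604, 579, 684, 717, 700, 646, 621, 545, 397, 280, 198, 163]
197 [255, 249, 248, 256, 249, 247, 255, 247, 251, 444, 563, 667, 603, 417, 489, 632, 674, 564, 643, 726, 734, 715, 688, 685, 548, 514, 657, 692, 595, 377, 250, 250]
198 [251, 254, 252, 254, 247, 252, 250, 254, 247, 483, 430, 545, 534, 387, 349, 369, 441, 531, 641, 686, 672, 601, 480, 445, 394, 541, 672, 695, 675, 463, 267, 249]
199 [257, 247, 255, 252, 249, 251, 254, 250, 243, 439, 503, 495, 491, 382, 337, 363, 385, 388, 394, 447, 425, 383, 383, 372, 428, 635, 688, 689, 673, 491, 284, 258]
[[-0.893, 0.449, -0.0], [0.449, 0.893, -0.001], [-0.0, -0.001, -1.0]]
```

Run:
```python
from meas import *
d=load('top'); s=load('side')
print('cap',tri(d,[328.6,150.4],s,[359.4,185])); print('noz',tri(d,[327.1,170.5],s,[342.6,191.5]))
print(plane(d,[327.1,170.5],.129))
print(shift([.626,-.036,.215],-3),tool()[0]['joints'])
```

```text
cap (array([ 0.62824194, -0.03324516,  0.15200901]), np.float64(0.0029023227228896545))
noz (array([ 0.57867081, -0.03012323,  0.13046805]), np.float64(0.0028675016111202817))
[[ 0.57751652 -0.03014515  0.129     ]]
(array([-0.5754, -0.3755,  0.0226]), np.float64(1.1572786530619061), np.float64(63.31)) [-1.20758544  0.43516985  0.0250014   1.57397792 -0.01158043  1.13397091
 -0.07508051]
```

jog_arm(moves=[[-0.05,-0.03,0,0.1],[-0.1,-0.065,0.0,0.2],[-0.15,-0.1,0.0,0.3],[-0.2,-0.13,0.0,0.4],[-0.25,-0.163,0,0.5],[-0.3,-0.196,0,0.6],[-0.35,-0.23,0,0.7],[-0.4,-0.26,0,0.8],[-0.45,-0.294,0,0.9],[-0.5,-0.326,0.005,1.0],[-0.54,-0.352,0.01,1.08],[-0.575,-0.375,0.02,1.157],[-0.575,-0.375,0.02,1.157],[-0.575,-0.375,0.02,1.157]], hand=0, newtons=20)

```text
clock: 1.85
position: [0.6256, -0.0341, 0.2173]
ee_rot: [-2.277, -2.163, 0.001]
force: [0.3, 0.8, -0.2]
width: 0.004
gripper_force: 0.0
```

Run:
```python
from meas import *
print(tool(),shift([.627,-.033,.170],-3.5))
d=grab('top');s=grab('side')
save('press',np.hstack([cv2.resize(d['color'][110:210,280:380],None,fx=4,fy=4),cv2.resize(s['color'][120:220,310:410],None,fx=4,fy=4)]))
```

```text
({'clock': 1.85, 'joints': array([-0.35048202,  0.47734759,  0.47609428,  1.62288421, -0.23897638,
        1.10069071,  0.13805332]), 'dq': array([-1.68944538e-02, -1.42967910e-02, -1.10790892e-02,  1.74754528e-03,
       -9.76121964e-04,  2.44247111e-05, -1.02234984e-03]), 'joint_efforts': array([ 1.88144557e+00, -6.39193654e+01,  8.95758659e+00, -3.00544417e+01,
        1.02175637e-01, -8.65476730e-03,  2.70340759e-03]), 'position': array([ 0.62562154, -0.03414291,  0.21727844]), 'ee_rot': array([-2.27665205e+00, -2.16314204e+00,  6.17439316e-04]), 'force': array([ 0.32405112,  0.80764348, -0.19017359]), 'ft_torque': array([-0.08735382,  0.03805904,  0.01556657]), 'gripper_force': 0.0, 'width': 0.004241169627899455}, array([[ 5.10998830e-02,  9.98692961e-01, -1.08285225e-03],
       [ 9.98693416e-01, -5.10992895e-02,  5.68802052e-04],
       [ 5.12725625e-04, -1.11050313e-03, -9.99999252e-01]])) (array([0.0012, 0.0014, 0.0473]), np.float64(0.00996493869285882), np.float64(-2.93))
```

View pics/press.png

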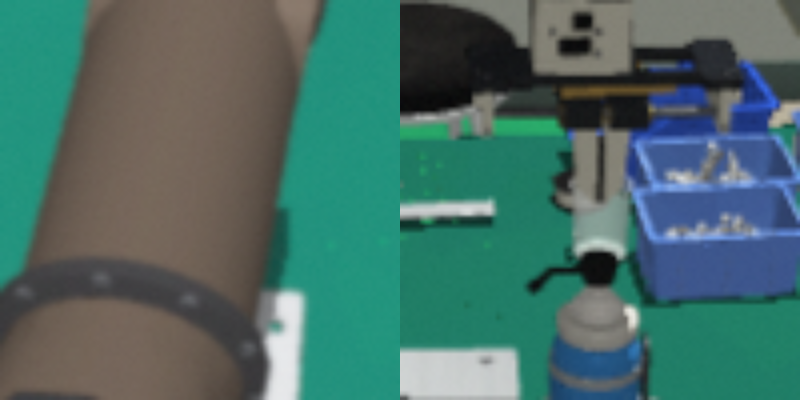

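The right half shows the closed fingers at (600,150), straight above the cap at (600,265). I'll press now.

jog_arm(moves=[[0.001,0.001,0.02,0.01],[0.001,0.001,0.035,0.01],[0.001,0.001,0.045,0.01],[0.001,0.001,0.05,0.01],[0.001,0.001,0.054,0.01],[0.001,0.001,0.057,0.01],[0.001,0.001,0.0585,0.01],[0.001,0.001,0.0585,0.01],[0.001,0.001,0.0585,0.01]])

```text
clock: 3.08
position: [0.6269, -0.0338, 0.1598]
ee_rot: [-2.289, -2.151, -0.001]
force: [-4.6, 1.9, 6.7]
width: 0.003
gripper_force: 3.2
```

jog_arm(moves=[[0,0,0.0015,0],[0,0,0.002,0],[0,0,0.002,0],[0,0,0.002,0]])

```text
clock: 3.58
position: [0.627, -0.0338, 0.1592]
ee_rot: [-2.289, -2.151, -0.002]
force: [-8.9, 2.4, 18.3]
width: 0.003
gripper_force: 9.3
```

jog_arm(moves=[[0,0,-0.02,0],[0,0,-0.05,0],[0,0,-0.08,0],[0,0,-0.08,0]])

```text
clock: 4.08
position: [0.6288, -0.0345, 0.2399]
ee_rot: [2.287, 2.149, 0.006]
force: [0.1, 0.5, -1.8]
width: 0.004
gripper_force: 0.0
```

Run:
```python
from meas import *
s=load('side'); S=hsv(s)
st=box((S[...,1]<70)&(S[...,2]<150),(298,160,309,188))
print('dark blob px',st.min(0),st.max(0),cv2.boxPoints(cv2.minAreaRect(st.astype(np.float32))).tolist())
bl=box((S[...,1]<60)&(S[...,2]>150),(304,165,340,185)); print('blade side',rect(s,bl,.0135))
q=[[-11,-45,24],[11,-45,24],[11,-45,0],[-11,-45,0],[-11,45,24],[111,32.5,13.5]]
a=np.radians(1);R=np.array([[np.cos(a),-np.sin(a),0],[np.sin(a),np.cos(a),0],[0,0,1]])
print(proj(s,(np.array(q)/1000)@R.T+[.4745,.3062,0]).round(1).tolist())
d=s
for r in range(166,188): print(r,s['color'][r,294:340].sum(1).tolist())
print(shift([.4745,.304,.15],1),tool()[0]['position'])
```

```text
dark blob px [301. 169.] [308. 184.] [[301.0, 169.0], [308.0, 169.0], [308.0, 184.0], [301.0, 184.0]]
blade side (array([538.2, 337.2]), array([29.4, 98.5]), -87.0)
[[301.0, 179.6], [307.1, 179.4], [307.3, 185.2], [301.2, 185.5], [299.7, 168.6], [332.4, 171.1]]
166 [255, 255, 258, 252, 280, 268, 254, 254, 257, 257, 264, 261, 245, 250, 250, 358, 309, 252, 253, 254, 250, 255, 254, 251, 251, 248, 250, 254, 249, 253, 256, 257, 252, 252, 256, 252, 253, 252, 258, 254, 255, 248, 256, 248, 255, 254]
167 [303, 278, 259, 250, 299, 279, 261, 261, 258, 258, 278, 265, 258, 254, 255, 258, 255, 251, 251, 252, 254, 253, 263, 250, 252, 242, 247, 255, 249, 255, 253, 256, 248, 258, 256, 255, 256, 259, 256, 255, 255, 250, 257, 250, 255, 251]
168 [341, 299, 256, 274, 264, 259, 252, 254, 257, 306, 288, 257, 244, 249, 254, 267, 257, 258, 250, 251, 254, 254, 278, 265, 248, 250, 258, 253, 253, 253, 250, 259, 259, 252, 257, 254, 255, 253, 257, 253, 256, 255, 250, 246, 253, 254]
169 [260, 255, 254, 295, 279, 253, 221, 244, 252, 340, 300, 258, 236, 247, 254, 278, 262, 257, 267, 261, 254, 258, 253, 252, 254, 252
[... 3757 characters left out ...]
62, 258, 260, 260, 261, 257, 259, 260, 262, 258, 253, 258, 259, 262, 261, 255, 256, 257, 259, 260, 259]
186 [257, 262, 254, 258, 260, 262, 264, 266, 263, 257, 259, 255, 260, 257, 263, 258, 258, 258, 260, 260, 257, 259, 260, 259, 254, 263, 260, 262, 260, 260, 264, 261, 258, 262, 264, 259, 262, 260, 260, 260, 259, 261, 259, 254, 253, 262]
187 [259, 261, 264, 252, 260, 258, 257, 257, 258, 259, 257, 267, 260, 260, 260, 261, 262, 264, 263, 260, 257, 260, 262, 265, 253, 262, 260, 265, 257, 261, 260, 259, 263, 260, 256, 259, 261, 256, 254, 259, 261, 263, 257, 261, 264, 265]
(array([ 0.3282, -0.1755,  0.0891]), np.float64(-0.0798160827719625), np.float64(-3.57)) [ 0.62876061 -0.03451306  0.23994721]
```

jog_arm(moves=[[0.05,-0.026,0,-0.01],[0.105,-0.055,0,-0.03],[0.16,-0.084,0,-0.04],[0.215,-0.114,0,-0.06],[0.27,-0.143,0.02,-0.07],[0.315,-0.167,0.06,-0.08],[0.332,-0.1755,0.11,-0.08],[0.332,-0.1755,0.15,-0.08],[0.332,-0.1755,0.18,-0.08],[0.332,-0.1755,0.18,-0.08],[0.332,-0.1755,0.18,-0.08]], hand=0.06)

```text
clock: 5.45
position: [0.4731, 0.3084, 0.058]
ee_rot: [2.202, 2.241, 0.002]
force: [0.4, 0.8, -0.7]
width: 0.654
gripper_force: 0.0
```

Run:
```python
from meas import *
print(tool()[0]['position'],shift([.4750,.308,.0235],1))
d=grab('top');s=grab('side')
save('pre',np.hstack([cv2.resize(d['color'][150:250,160:260],None,fx=4,fy=4),cv2.resize(s['color'][110:210,260:360],None,fx=4,fy=4)]))
```

```text
[0.47312148 0.308354   0.05803007] (array([-0.0004,  0.0018,  0.0345]), np.float64(9.620302814256966e-06), np.float64(1.0))
```

View pics/pre.png

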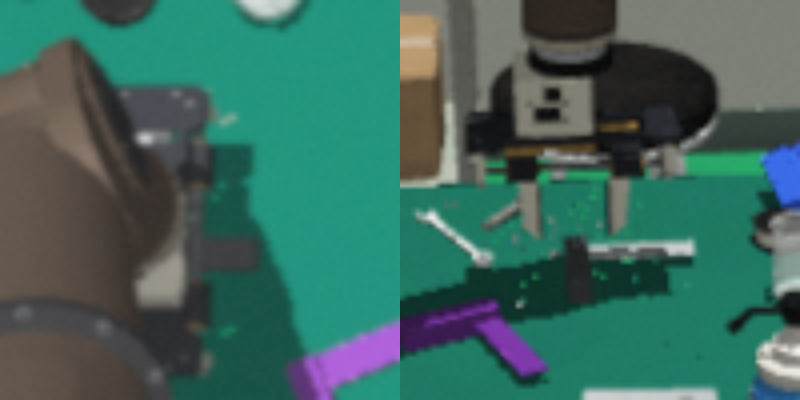

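The open fingers at (532,210) and (618,210) straddle the stock at (578,265). I'll lower and grip.

jog_arm(moves=[[0,0.002,0.015,0],[0,0.002,0.028,0],[0,0.002,0.0345,0],[0,0.002,0.0345,0],[0,0.002,0.0345,0]])

```text
clock: 6.18
position: [0.4747, 0.3083, 0.0228]
ee_rot: [2.202, 2.241, 0.0]
force: [0.7, -0.2, 0.3]
width: 0.656
gripper_force: 0.0
```

jog_arm(moves=[[0,0,0,0],[0,0,0,0],[0,0,0,0],[0,0,0,0],[0,0,0,0],[0,0,0,0]], hand=0.005, newtons=25)

```text
clock: 6.92
position: [0.4746, 0.3084, 0.0228]
ee_rot: [2.201, 2.241, 0.0]
force: [-0.2, 0.4, 2.0]
width: 0.237
gripper_force: 25.0
```

Gripped: the opening reads 21.8 mm against the 22 mm stock. Next I refine the plate's edge line while I lift.

jog_arm(moves=[[0,0,-0.015,0],[0,0,-0.045,0],[0,0,-0.09,0],[0,0,-0.11,0],[0,0,-0.11,0]])

```text
clock: 7.55
position: [0.4753, 0.3089, 0.1348]
ee_rot: [2.201, 2.241, 0.006]
force: [-0.1, -0.0, -2.7]
width: 0.237
gripper_force: 25.0
```

```bash
cat > plate.py <<'E'
from meas import *
from scipy.ndimage import map_coordinates
def edge(d,A,B,n=40,h=.012):
    """subpixel edge between world points A,B: strongest gradient across (on plane z)"""
    A=np.array(A,float);B=np.array(B,float); t=(B-A)/np.linalg.norm(B-A); nrm=np.array([-t[1],t[0],0])
    g=d['color'].sum(2).astype(float); w=np.linspace(-h,h,97); out=[]
    for f in np.linspace(.08,.92,n):
        P=A+f*(B-A)+w[:,None]*nrm; uv=proj(d,P); v=map_coordinates(g,[uv[:,1],uv[:,0]],order=1)
        gr=np.abs(np.gradient(np.convolve(v,np.ones(9)/9,'same')))[8:-8]; k=gr**2; out.append((A+f*(B-A)+nrm*(w[8:-8]@k/k.sum()))[:2])
    o=np.array(out); vx,vy,x,y=cv2.fitLine(o.astype(np.float32),cv2.DIST_HUBER,0,.001,1e-4).ravel()
    s=1 if vy>0 else -1; res=np.abs((o-[x,y])@[-vy,vx])
    return np.array([x,y])*1000,np.degrees(np.arctan2(-s*vx,s*vy)),np.median(res)*1000
def corners(c,yaw,z=.01):
    a=np.radians(yaw);ex=np.array([np.cos(a),np.sin(a)]);ey=np.array([-ex[1],ex[0]])
    return {k:np.r_[np.array(c)+i*ex*.055+j*ey*.1,z] for k,i,j in(('nr',-1,-1),('nl',-1,1),('fr',1,-1),('fl',1,1))}
E
cp pics/top0.png pics/side0.png /tmp/
python3 - <<'E'
from plate import *
for n in('top','side'):
    d=load(n); d['color']=cv2.cvtColor(cv2.imread(f'pics/{n}0.png'),cv2.COLOR_BGR2RGB)
    pickle.dump(d,open(f'/tmp/{n}_init.pkl','wb'))
    C=corners([.518,-.012],-3.4)
    for k in('nr','nl'),('fr','fl'),('nr','fr'),('nl','fl'): print(n,k,edge(d,C[k[0]],C[k[1]]))
print(tool())
E
```

```text
top ('nr', 'nl') (array([462.425   , -11.287409], dtype=float32), np.float32(-3.4835646), np.float64(0.15775538503950032))
top ('fr', 'fl') (array([574.6332   ,  -0.6926521], dtype=float32), np.float32(-3.5031946), np.float64(0.17441322263081938))
top ('nr', 'fr') (array([ 501.42462, -111.22468], dtype=float32), np.float32(86.57016), np.float64(0.16578948244209973))
top ('nl', 'fl') (array([516.6996 ,  89.95422], dtype=float32), np.float32(86.41623), np.float64(0.12697647052731156))
side ('nr', 'nl') (array([465.05518  ,  -4.5392103], dtype=float32), np.float32(-3.405803), np.float64(0.20466272129546978))
side ('fr', 'fl') (array([575.19574 , -12.808879], dtype=float32), np.float32(-3.5776985), np.float64(0.19590165516695507))
side ('nr', 'fr') (array([ 512.2501  , -112.776634], dtype=float32), np.float32(85.94131), np.float64(0.13532333580911673))
side ('nl', 'fl') (array([523.9274  ,  87.770546], dtype=float32), np.float32(86.57217), np.float64(0.43896907963432613))
({'clock': 7.55, 'joints': array([-0.92931473,  0.45852849,  0.35797763,  1.86376585, -0.20820015,
        0.85208157, -0.45005681]), 'dq': array([ 0.00623729,  0.04103356, -0.01503908,  0.03733156, -0.01060004,
       -0.03028844,  0.0082337 ]), 'joint_efforts': array([ -0.07653211, -63.51405859,   6.27571508, -27.25217164,
         0.09707734,   0.48424266,  -0.13564426]), 'position': array([0.47527197, 0.3088895 , 0.13476566]), 'ee_rot': array([2.20130743, 2.24114877, 0.00551331]), 'force': array([-0.06400704, -0.039761  , -2.67003497]), 'ft_torque': array([-0.05894566,  0.06447331, -0.04480408]), 'gripper_force': 24.951936900615692, 'width': 0.23724582938830144}, array([[-0.0179382 ,  0.99983577,  0.00258133],
       [ 0.99983636,  0.01793206,  0.00238462],
       [ 0.00233793,  0.00262369, -0.99999383]]))
```

jog_arm(moves=[[-0.04,-0.01,0,0.01],[-0.09,-0.025,0,0.02],[-0.14,-0.04,0.01,0.03],[-0.19,-0.05,0.02,0.04],[-0.24,-0.0565,0.03,0.05],[-0.29,-0.0565,0.04,0.06],[-0.33,-0.0565,0.05,0.07],[-0.35,-0.0565,0.06,0.079],[-0.36,-0.0565,0.065,0.079],[-0.36,-0.0565,0.065,0.079],[-0.36,-0.0565,0.065,0.079]])

```text
clock: 8.93
position: [0.4245, -0.0516, 0.0678]
ee_rot: [-2.286, -2.154, -0.0]
force: [0.6, 0.2, -2.5]
width: 0.233
gripper_force: 25.0
```

Run:
```python
from meas import *
print(tool()[0]['position'],tool()[1].round(4).tolist(),shift([.444,-.0524,.0240],-3.5))
d=grab('top');s=grab('side')
save('carry',np.hstack([cv2.resize(d['color'][150:250,270:370],None,fx=4,fy=4),cv2.resize(s['color'][160:260,280:380],None,fx=4,fy=4)]))
```

```text
[ 0.42450674 -0.0516171   0.06777277] [[0.0596, 0.9982, -0.0001], [0.9982, -0.0596, 0.0004], [0.0004, -0.0002, -1.0]] (array([0.0004, 0.0195, 0.0438]), np.float64(0.0014734089033274877), np.float64(-3.42))
```

View pics/carry.png

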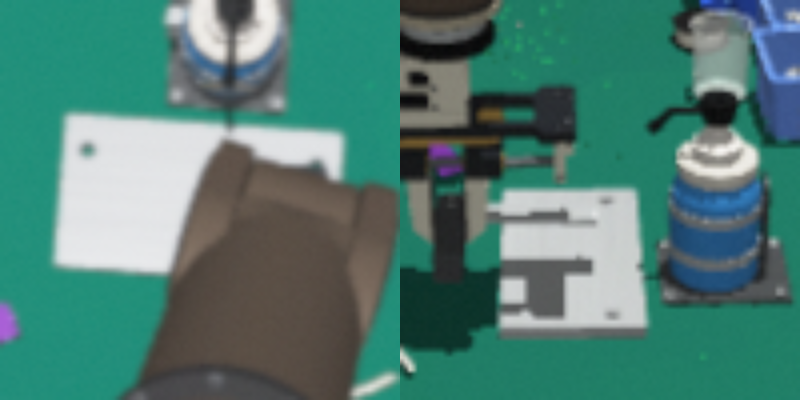

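The square hangs level in the grip. Its blade tip is at (597,218) over the plate and clear of the nozzle arm at (655,125). I'll descend with a gap of about 6 mm before the plate edge.

jog_arm(moves=[[0,0.01,0.01,0],[0,0.0195,0.02,0],[0,0.0195,0.03,0],[0,0.0195,0.037,0.001],[0,0.0195,0.041,0.001],[0,0.0195,0.043,0.001],[0,0.0195,0.043,0.001]])

```text
clock: 9.9
position: [0.4439, -0.0539, 0.0248]
ee_rot: [-2.289, -2.151, -0.0]
force: [0.0, -0.0, -2.5]
width: 0.238
gripper_force: 25.0
```

Run:
```python
from plate import *
o,R=tool();print(o['position'],o['force'],shift([.444,-.0524,.0228],-3.5))
d=load('side'); tip=np.array([.4245+.1108+.0019,-.0516-.0068+.0304,.057]); print('carry tip proj',proj(d,tip))
s=grab('side'); C=corners([.518,-.012],-3.4)
for k in('fr','fl'),('nr','fr'): print(edge(s,C[k[0]],C[k[1]]))
save('low',cv2.resize(s['color'][180:260,280:380],None,fx=8,fy=7,interpolation=cv2.INTER_CUBIC));
```

```text
[ 0.44388288 -0.05385228  0.02478479] [ 0.03312445 -0.01664862 -2.49838036] (array([0.0015, 0.    , 0.002 ]), np.float64(-0.0011468390160128048), np.float64(-3.57))
carry tip proj [[328.23949675 212.73276501]]
(array([575.2144  , -12.809992], dtype=float32), np.float32(-3.5770428), np.float64(0.23613273869206308))
(array([ 501.4053 , -111.54994], dtype=float32), np.float32(85.43944), np.float64(0.563358896267606))
```

View pics/low.png

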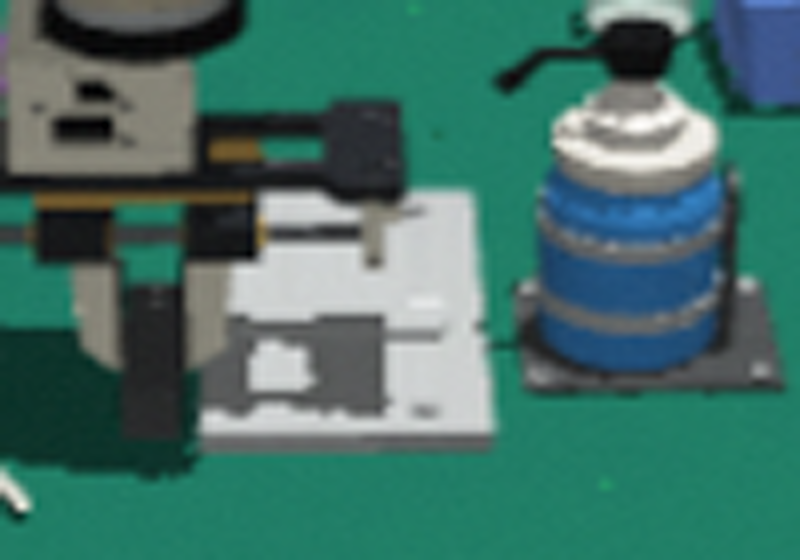

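The stock at (150,360) stands just before the plate edge at (200,440). The blade lies over the plate, with its tip near (440,320). I'll lower to the bench.

jog_arm(moves=[[0.0015,0,0.001,-0.001],[0.0015,0,0.0015,-0.001],[0.0015,0,0.002,-0.001],[0.0015,0,0.002,-0.001]])

```text
clock: 10.45
position: [0.4441, -0.0523, 0.0228]
ee_rot: [-2.288, -2.153, -0.0]
force: [0.5, -0.2, -1.8]
width: 0.232
gripper_force: 25.0
```

jog_arm(moves=[[0,0.001,0.0003,0],[0,0.002,0.0003,0],[0,0.003,0.0003,0],[0,0.0035,0.0003,0],[0,0.0035,0.0003,0]])

```text
clock: 11.08
position: [0.4442, -0.0523, 0.0227]
ee_rot: [-2.285, -2.149, 0.004]
force: [-12.4, -0.3, 22.3]
width: 0.24
gripper_force: 25.0
```

jog_arm(moves=[[0,0.0005,0,0],[0,0.001,0,0],[0,0.001,0,0]])

```text
clock: 11.45
position: [0.4443, -0.0523, 0.0226]
ee_rot: [-2.285, -2.148, 0.006]
force: [-15.4, 0.3, 26.2]
width: 0.234
gripper_force: 25.0
```

jog_arm(moves=[[0,0.0005,0,0],[0,0.001,0,0],[0,0.001,0,0]])

```text
clock: 11.82
position: [0.4443, -0.0523, 0.0226]
ee_rot: [-2.284, -2.146, 0.007]
force: [-17.7, 0.6, 29.8]
width: 0.242
gripper_force: 25.0
```

The stock is jamming on bench friction because Fz rises with the push. I'll back off and lift slightly before sliding.

jog_arm(moves=[[0,-0.003,0,0],[0,-0.0055,-0.0003,0],[0,-0.0055,-0.0006,0],[0,-0.0055,-0.0008,0],[0,-0.0055,-0.0008,0]])

```text
clock: 12.45
position: [0.4443, -0.0523, 0.0232]
ee_rot: [2.288, 2.153, 0.0]
force: [-0.2, 0.5, -2.5]
width: 0.239
gripper_force: 25.0
```

Run:
```python
from plate import *
o,R=tool();print(o['position'],o['force'],shift([.444,-.0524,.0228],-3.5),R.round(4).tolist())
s=grab('side'); C=corners([.518,-.012],-3.4)
for k in('fr','fl'),('nr','fr'): print(edge(s,C[k[0]],C[k[1]]))
```

```text
[ 0.4442725  -0.05232868  0.02319581] [-0.20451336  0.50413766 -2.54680651] (array([-0.0001, -0.0003,  0.0004]), np.float64(6.592130907710514e-05), np.float64(-3.5)) [[0.061, 0.9981, 0.0002], [0.9981, -0.061, -0.0001], [-0.0, 0.0002, -1.0]]
(array([574.21515 , -28.717188], dtype=float32), np.float32(-3.626459), np.float64(0.21798603319858334))
(array([ 519.1053 , -113.24252], dtype=float32), np.float32(85.89995), np.float64(0.11100678488084928))
```

jog_arm(moves=[[0,0.001,0,0],[0,0.002,0,0],[0,0.003,0,0],[0,0.003,0,0]])

```text
clock: 13.0
position: [0.4471, -0.0525, 0.0232]
ee_rot: [2.288, 2.153, 0.0]
force: [0.2, -0.0, -2.3]
width: 0.24
gripper_force: 25.0
```

jog_arm(moves=[[0,0.0005,0,0],[0,0.001,0,0],[0,0.001,0,0]])

```text
clock: 13.38
position: [0.448, -0.0526, 0.0232]
ee_rot: [2.288, 2.153, 0.0]
force: [0.3, 0.4, -2.4]
width: 0.24
gripper_force: 25.0
```

Moving freely, with no contact yet. I'll continue in small steps.

jog_arm(moves=[[0,0.0005,0,0],[0,0.001,0,0],[0,0.001,0,0]])

```text
clock: 13.75
position: [0.4491, -0.0526, 0.0232]
ee_rot: [2.288, 2.153, 0.0]
force: [0.2, -0.8, -2.0]
width: 0.234
gripper_force: 25.0
```

jog_arm(moves=[[0,0.0005,0,0],[0,0.001,0,0],[0,0.001,0,0]])

```text
clock: 14.12
position: [0.4499, -0.0527, 0.0232]
ee_rot: [-2.288, -2.153, 0.0]
force: [-0.1, -1.0, -2.4]
width: 0.235
gripper_force: 25.0
```

jog_arm(moves=[[0,0.0005,0,0],[0,0.001,0,0],[0,0.001,0,0]])

```text
clock: 14.5
position: [0.4502, -0.0528, 0.0231]
ee_rot: [-2.287, -2.152, 0.002]
force: [-4.1, -0.4, -0.0]
width: 0.238
gripper_force: 25.0
```

Contact at Fx −4 N, x = 0.450 as predicted. I'll set it down and open.

jog_arm(moves=[[0,0,0.0003,0],[0,0,0.0005,0],[0,0,0.0005,0]])

```text
clock: 14.88
position: [0.4502, -0.0527, 0.0227]
ee_rot: [-2.287, -2.152, 0.001]
force: [-4.8, -1.0, 3.9]
width: 0.239
gripper_force: 25.0
```

jog_arm(moves=[[0,0,0,0],[0,0,0,0],[0,0,0,0],[0,0,0,0]], hand=0.034)

```text
clock: 15.38
position: [0.4513, -0.0527, 0.0228]
ee_rot: [2.288, 2.152, 0.001]
force: [0.4, 0.6, 0.4]
width: 0.369
gripper_force: 0.0
```

jog_arm(moves=[[0,0,-0.01,0],[0,0,-0.03,0],[0,0,-0.06,0],[0,0,-0.08,0],[0,0,-0.08,0]])

```text
clock: 16.0
position: [0.4521, -0.0527, 0.1044]
ee_rot: [2.287, 2.151, 0.004]
force: [-0.3, -0.4, -0.2]
width: 0.369
gripper_force: 0.0
```

jog_arm(moves=[[0,-0.01,-0.05,0],[0.05,-0.02,-0.08,0],[0.1,-0.02,-0.1,0],[0.16,-0.02,-0.1,0],[0.22,-0.02,-0.1,0],[0.28,-0.02,-0.1,0],[0.34,-0.02,-0.1,0],[0.36,-0.02,-0.1,0],[0.36,-0.02,-0.1,0]])

```text
clock: 17.12
position: [0.4525, 0.3086, 0.2018]
ee_rot: [2.286, 2.155, -0.002]
force: [-0.2, -1.5, -0.0]
width: 0.369
gripper_force: 0.0
```

Run:
```python
from plate import *
d=grab('top');s=grab('side'); i=pickle.load(open('/tmp/top_init.pkl','rb'));j=pickle.load(open('/tmp/side_init.pkl','rb'))
C=corners([.518,-.012],-3.4)
for n,x in(('i',i),('now',d)):
  for k in('fr','fl'),('nl','fl'),('nr','fr'): print(n,k,edge(x,C[k[0]],C[k[1]]))
H=hsv(d); dark=((H[...,1]<60)&(H[...,2]<150)&(H[...,2]>50)); print('stock',rect(d,box(dark,(310,213,372,245)),.024))
save('fin',np.vstack([cv2.resize(d['color'][140:240,270:390],None,fx=5,fy=3,interpolation=cv2.INTER_CUBIC),cv2.resize(s['color'][170:260,290:390],(600,290),interpolation=cv2.INTER_CUBIC)]))
```

```text
i ('fr', 'fl') (array([574.6332   ,  -0.6926521], dtype=float32), np.float32(-3.5031946), np.float64(0.17441322263081938))
i ('nl', 'fl') (array([516.6996 ,  89.95422], dtype=float32), np.float32(86.41623), np.float64(0.12697647052731156))
i ('nr', 'fr') (array([ 501.42462, -111.22468], dtype=float32), np.float32(86.57016), np.float64(0.16578948244209973))
now ('fr', 'fl') (array([574.849    ,  -0.7054729], dtype=float32), np.float32(-3.5132418), np.float64(0.14806035906006687))
now ('nl', 'fl') (array([525.4611 ,  89.61609], dtype=float32), np.float32(86.40302), np.float64(0.1267626830799355))
now ('nr', 'fr') (array([ 501.41013 , -111.468605], dtype=float32), np.float32(86.528824), np.float64(0.15578790948466237))
stock (array([447.5, -52.5]), array([21.4, 90.9]), -3.24)
```

View pics/fin.png

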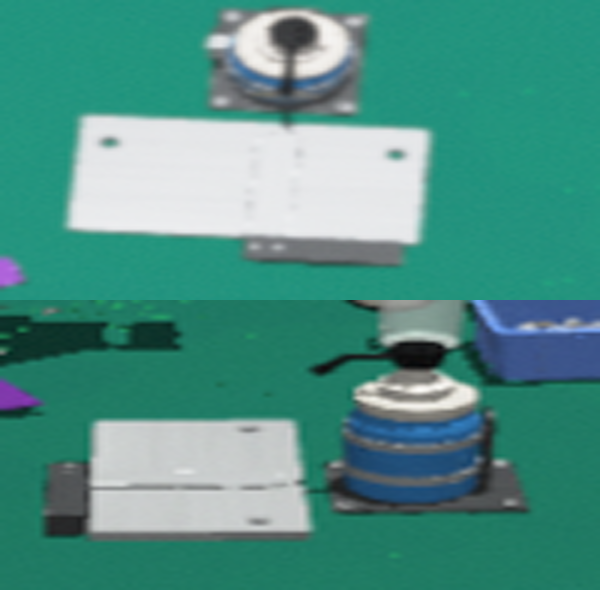

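Run:
```python
from plate import *
d=load('top'); i=pickle.load(open('/tmp/top_init.pkl','rb'))
a=np.radians(-3.49);ex=np.array([np.cos(a),np.sin(a)]);ey=np.array([-ex[1],ex[0]])
o=np.array([.4489,-.0525]); P=lambda x,y,z:np.r_[o+x*ex+y*ey,z]
e=edge(d,P(.011,-.043,.024),P(.011,.016,.024),h=.008); n0=np.array([.462425,-.011287])
print('stock face vs plate edge mm',((e[0]/1000-n0)@ex)*1000,e)
for yy in(.02,.045):
    b=edge(d,P(.03,yy,.0135),P(.108,yy,.0135),h=.008); print('blade edge y in bracket frame mm',((b[0]/1000-[.627,-.033])@ey)*1000,b)
print(arm.observe()['force'])
```

```text
stock face vs plate edge mm -0.08532501242262694 (array([459.08752, -64.60938], dtype=float32), np.float32(-3.7745032), np.float64(0.20202936499556848))
blade edge y in bracket frame mm -10.540221087526069 (array([517.9691  , -36.910294], dtype=float32), np.float32(85.95199), np.float64(0.32166399929737505))
blade edge y in bracket frame mm 13.740053431052331 (array([512.90735 , -12.276197], dtype=float32), np.float32(86.75744), np.float64(0.35383903473471423))
[ 0.43285442 -0.44996955 -0.62156996]
```

The stock face sits 0.1 mm from the plate edge line, the angle agrees within 0.3°, and the blade's centre line is about 1.6 mm off the nozzle line. The plate moved about 0.2 mm. I'm handing the job in.

```bash
python3 -c "
from cell import arm; print(arm.sign_off())"
```

```text
the job is handed in; nothing more can be done
None
```

The job is handed in; the sign-off gave no verdict. The cap was pressed to its stop and let up, the square lies flush on the plate's edge (about 0.1 mm) with its blade about 2 mm off the nozzle line, the plate moved about 0.2 mm, and the arm never went near the multimeter, though I did not re-measure it.

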